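Lock the Petri dish in its holder with the cam

ROBOT

A 7-joint arm with a two-finger parallel gripper is mounted at the origin on the work surface. World frame = base frame: x ahead of the robot, y to its left, z up, the work surface at z = 0. Lengths are in m, angles in rad, forces in N, time in s.
With the tool pointing down it reaches from about 0.425 to 0.95 m from the base axis. Payload 4.7 kg.
Tool frame: the origin (TCP) lies on the centre line of the jaws, within the pads' length; the fingertips stand robot.nose_length ahead of it and the grasp point (between the pads) lies 8 mm behind it (robot.nose_length is the distance from the TCP to the fingertips, in m); z points along the fingers, x is the direction in which the jaws open and shut, and the axes are right-handed (so a half turn about z gives the same grasp; the last joint's range is limited). The gripper opens to 85 mm and grips with 20 to 120 N. Pads are 22 mm wide; open, the fingers measure 114 mm over their backs; the gripper's body (76 mm by 85 mm) begins 54 mm behind the grasp point. The pads swing forward as they close: fully open they stand 13 mm farther back than shut.
Start: joints at [1.132, 0.469, -0.049, 1.532, 0.024, 1.141, -0.082], TCP at [0.269, -0.619, 0.242] pointing down, gripper open.
Joint ranges: [-2.59, 2.59], [-0.33, 1.99], [-1.39, 1.29], [0.1, 2.45], [-1.04, 4.18], [0.21, 1.99], [-2.66, 2.66]. Speed limits (rad/s): [2.57, 2.57, 3.14, 3.14, 3.14, 3.14, 3.14].

INTERFACE

Orientations are given as [roll, pitch, yaw] about the fixed x, y, z axes, in that order (R = Rz(yaw) Ry(pitch) Rx(roll)).
In Python, from plant import robot gives the robot as it stands. Calls block until the motion is done:
- robot.goto(position, orientation): joint-space move of the TCP to a pose.
- robot.move_straight(position, vel=0.15, attitude=None, contact_N=None): straight line of the TCP; attitude=None keeps the orientation; vel is the mean speed in m/s. With contact_N (N) it stops when the force on the tool has changed by that much, and returns True; else False.
- robot.move_joints(angles): joint-space move.
- robot.grip(opening, strength=None): opening from 0.0 (shut) to 1.0 (fully open); strength is the grip in N (None keeps the last); returns when the fingers have stopped.
- robot.sleep(seconds).
- robot.inverse_kinematics(position, orientation): joint angles nearest the present ones, or None.
- robot.sense(): the state.
- robot.grab_frame(name): name is "scene" or "top" or "wrist"; returns a dict with "image" (400x640x3 uint8, red, green, blue), "range_z" (400x640 float32, m along the optical axis (not along the pixel's ray), 0 where there is no reading), "fx", "fy", "cx", "cy" (pixels), "R" (3x3) and "t" (3): a world point X has camera coordinates R X + t. Camera axes: x right, y down, z forward; pixel columns grow to the right and rows downward; lengths in m; the calibration is good to about 2 mm. A picture is of the moment at which its call begins.
A pose or a line that the arm cannot do raises robot.IKError and nothing moves.
- robot.close_job(): hands the job in, once; it reports no verdict.
The state is a dict: "t": time; "joint_pos": joint angles; "joint_velocities": joint speeds; "effort": joint torques, N m; "tcp_pos": TCP position; "tcp_rot": TCP orientation; "wrist_force": force on the tool from outside, world axes, zero at the start; "torque": the same for the moment, N m; "opening": opening from 0.0 (shut) to 1.0 (fully open).
Only numpy, scipy, OpenCV 4.12 (cv2) and the standard library are available. Lean on these libraries where they do the work, as an engineer would, in place of code of your own. Each camera call takes 0.05 s, during which the arm holds its last target.

TASK

Lock the Petri dish in its holder, ready for the shaker: grip the bar of the yellow cam next to the dish and turn it until the cam's high point (the end with the white mark) bears squarely on the sprung plunger and holds the keeper out over the dish, then let go. Leave the dish where it lies and do not turn the blue cam of the empty holder.

Things in the scene. Friction and masses are not known exactly. Their poses are not given: they have to be found in the camera images.
- cam_yellow_grip (a point): On the yellow cam's upright axis, 54 mm above the table, mid-bar. The bar grip, 60 mm long, 12 thick, stands 34 to 68 mm above the table: pinch its thickness from above; nothing beside it is above 33 mm. Turns with the cam: x along the bar to its white end, the high point's side; z up. Flat cam below: radius 20 mm, nose to 34 mm. Fixed grey plate, 235 x 120 mm; dish centre 132 mm from this axis.
- cam_yellow (a joint): Angle of the yellow cam in rad: 0 when its high point (and the white end) points straight along the plunger, at the dish; grows anticlockwise seen from above. Starts between -1.5 and -0.95, so turn it anticlockwise. Past 0 (stops at -2.4 and 1.5) the plunger springs back. Friction of 0.12 N m keeps it where it is left.
- keeper_yellow (a joint): Travel in m of the ball-nosed steel plunger and aluminium keeper: 0 sprung back, clear of the dish; 0.010 at the cam's high point, the keeper's lip then 8 mm over the dish without touching it. The cam meets the ball only over the last 50 degrees or so. Spring 1.5 N at rest, 4.5 N at 0.010.
- dish_centre (a point): Centre of the clear Petri dish with purple jelly, 90 mm across, 15 mm high, lying loose between four pins on the plate with the yellow cam; 19.5 mm above the table.
- cam_blue_tip (a point): White end of the blue cam's bar, 30 mm from its axis, 54 mm above the table, on a like holder without a dish: a bystander. The two holders change places between starts.

How it is judged:
At the end, for the whole second after the job is handed in: The yellow cam is let go and at rest with its high point within 0.22 rad (12.6 degrees) of straight on to the plunger, the keeper is pushed out by more than 7 mm, and the dish lies within 12 mm of where it started (value of joint cam_yellow between -0.22 and 0.22 rad and value of joint keeper_yellow above 0.007 m and velocity of joint cam_yellow between -0.05 and 0.05 rad/s and distance of dish_centre from where it was at the start of the episode below 0.012 m); the robot touches nothing.
It fails at once if the blue cam is turned (white end of its bar moved more than 6 mm) (distance of cam_blue_tip from where it was at the start of the episode above 0.006 m).
It fails at once if the dish is knocked out of its place (moved more than 20 mm) (distance of dish_centre from where it was at the start of the episode above 0.02 m).
It also fails if it takes over 32 s, if anything falls off the work surface, if the arm or the gripper's body presses on something with over 40 N, if the wrist force passes 120 N, or if a joint passes its speed limit or range.

## Working session

There is one attempt and no reset: what is moved stays moved. The work goes in short steps, each a Python script; the robot and the scene stay as the last script left them, time stands still between calls to the robot, and variables do not carry over. Pictures are saved under pics/ and viewed, and the job is handed in when it is done.

```bash
mkdir -p pics; python3 - <<'E'
from plant import robot
import cv2,numpy as np
print(robot.sense()['t'],robot.nose_length,robot.sense()['tcp_rot'])
for n in("scene","top"):
    f=robot.grab_frame(n); cv2.imwrite(f"pics/{n}1.png",f["image"][:,:,::-1]); np.savez(f"{n}1.npz",**f)
E
```

```text
0.0 0.011 [ 3.14147708e+00  1.94764737e-03 -1.16092710e+00]
```

View pics/top1.png

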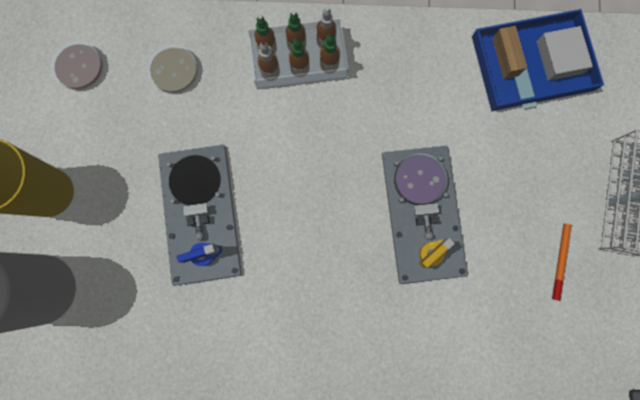

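View pics/scene1.png

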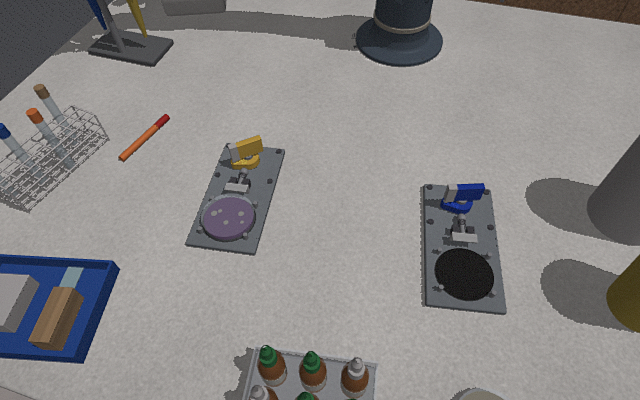

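The top view shows the yellow cam at about (434,253), with its white end at (452,243) and the dish at (421,180). The blue holder is on the left. Next I'll turn these pixels into positions using depth.

```bash
cat >h.py <<'E'
import numpy as np,cv2
def cloud(f):
    v,u=np.mgrid[:400,:640]; z=f["range_z"].astype(float)
    P=np.stack([(u-f["cx"])/f["fx"]*z,(v-f["cy"])/f["fy"]*z,z],-1)
    return (P-f["t"])@f["R"]
def analyse(f,roi):
    W=cloud(f);im=f["image"];hsv=cv2.cvtColor(im,cv2.COLOR_RGB2HSV)
    u0,u1,v0,v1=roi; m=np.zeros((400,640),bool);m[v0:v1,u0:u1]=1; m&=f["range_z"]>0
    pur=m&(hsv[...,0]>115)&(hsv[...,0]<165)&(hsv[...,1]>35)&(W[...,2]<.035)
    n,l,s,c=cv2.connectedComponentsWithStats(pur.astype(np.uint8)); k=1+np.argmax(s[1:,4])
    d=W[l==k]; (cx,cy),r=cv2.minEnclosingCircle(d[:,:2].astype(np.float32))
    print("dish",cx,cy,"r",r,"z",np.median(d[:,2]),len(d), "mean",d.mean(0))
    top=m&(W[...,2]>.06)&(W[...,2]<.075)
    b=W[top]; rect=cv2.minAreaRect(b[:,:2].astype(np.float32)); print("bar rect",rect,"z",np.median(b[:,2]),len(b))
    c=b[:,:2]-b[:,:2].mean(0); w,V=np.linalg.eigh(c.T@c); ax=V[:,1]
    wh=top&(hsv[...,1]<60); ye=top&(hsv[...,1]>120)
    print("white",W[wh].mean(0),wh.sum(),"yellow",W[ye].mean(0),ye.sum())
    if ax@(W[wh].mean(0)-W[ye].mean(0))[:2]<0: ax=-ax
    ctr=np.array(rect[0]); dv=np.array([cx,cy])-ctr
    print("bar yaw",np.arctan2(ax[1],ax[0]),"dish yaw",np.arctan2(dv[1],dv[0]),"dist",np.hypot(*dv))
    pl=m&(W[...,2]>.006)&(W[...,2]<.2)
    pr=cv2.minAreaRect(W[pl][:,:2].astype(np.float32)); print("plate",pr)
    bx=cv2.boxPoints(pr); e=max([bx[1]-bx[0],bx[2]-bx[1]],key=np.linalg.norm); e=e*np.sign(e@dv); py=np.arctan2(e[1],e[0])
    print("plate yaw",py,"cam angle",np.arctan2(ax[1],ax[0])-py)
E
python3 - <<'E'
from h import *
for n,r in (("top",(370,490,130,300)),("scene",(180,295,130,260))):
    f=dict(np.load(n+"1.npz"));print(n);analyse(f,r)
E
```

```text
top
dish 0.6167387962341309 -0.1699281930923462 r 0.04244067147374153 z 0.02597652389261603 1652 mean [ 0.61629212 -0.16939523  0.02592748]
bar rect ((0.4888856112957001, -0.19058345258235931), (0.012853335589170456, 0.060839418321847916), 41.96718215942383) z 0.06693168165175534 296
white [ 0.50463037 -0.20756841  0.0667923 ] 74 yellow [ 0.48370403 -0.18454741  0.06674367] 216
bar yaw -0.8346436316540755 dish yaw 0.1601706078583768 dist 0.12951091322162916
plate ((0.5604705810546875, -0.18066175282001495), (0.23517541587352753, 0.12040988355875015), 7.862737655639648)
plate yaw 0.13723066878041923 cam angle -0.9718743004344947
scene
dish 0.6235779523849487 -0.16912490129470825 r 0.042465776205062866 z 0.026959341656894252 1531 mean [ 0.62588288 -0.16796376  0.02673516]
bar rect ((0.4893684387207031, -0.191532701253891), (0.015442360192537308, 0.05976567044854164), 43.31491470336914) z 0.0672431713529189 255
white [ 0.50636762 -0.20775297  0.06667992] 66 yellow [ 0.48610724 -0.18490614  0.06629164] 178
bar yaw -0.8262517608274526 dish yaw 0.16543537084517596 dist 0.13606727401180665
plate ((0.5609455704689026, -0.18138667941093445), (0.23593442142009735, 0.12090861797332764), 7.963135242462158)
plate yaw 0.13898296465421056 cam angle -0.9652347254816631
```

Both cameras agree on the cam axis at about (0.489,-0.191), bar yaw about -0.83 and plate yaw 0.138, so the cam is at about -0.97 rad. Plate size, bar size and heights match the given values. I'll plan the grasp so that turning joint 7 alone turns the cam.

```bash
python3 - <<'E'
from plant import robot
import numpy as np,cv2
c=[0.489,-0.191]
for y in (0.74,-2.40):
    for z in(.15,.051):
        q=robot.inverse_kinematics(c+[z],[np.pi,0,y]); print(y,z,None if q is None else np.round(q,3))
    q=robot.inverse_kinematics(c+[.051],[np.pi,0,y+.97]); print(' end',None if q is None else np.round(q,3))
E
```

```text
0.74 0.15 [ 0.765  0.395 -0.589  1.958  0.283  0.87   0.766]
0.74 0.051 [ 0.715  0.544 -0.542  2.027  0.436  0.684  0.632]
 end [ 0.805  0.577 -0.664  2.022  0.535  0.72   1.515]
-2.4 0.15 [ 0.309  0.332 -0.021  1.984  0.009  0.826 -2.117]
-2.4 0.051 [ 0.26   0.481  0.041  2.054 -0.033  0.607 -2.077]
 end [ 0.437  0.489 -0.183  2.043  0.148  0.621 -1.275]
```

```bash
python3 - <<'E'
from plant import robot
import numpy as np,cv2
robot.goto([0.489,-0.191,.16],[np.pi,0,-2.40])
robot.grip(0.6,50)
f=robot.grab_frame("wrist"); cv2.imwrite("pics/w1.png",f["image"][:,:,::-1]); np.savez("w1.npz",**f)
s=robot.sense();print(s['t'],s['tcp_pos'],s['tcp_rot'],s['opening'],s['joint_pos'])
from h import cloud
W=cloud(f);m=(W[...,2]>.06)&(W[...,2]<.075)&(f["range_z"]>0)&(np.hypot(W[...,0]-.489,W[...,1]+.191)<.045)
print(m.sum(),cv2.minAreaRect(W[m][:,:2].astype(np.float32)) if m.sum() else 0)
E
```

```text
2.3583 [ 0.48896853 -0.19113502  0.15999936] [-3.14158485e+00 -3.53538342e-05 -2.40016818e+00] 0.5994176425071136 [ 0.31425737  0.31906432 -0.02685471  1.97469849  0.01127712  0.84798029
 -2.11887083]
1590 ((0.4896395802497864, -0.19174925982952118), (0.01200986746698618, 0.05954938381910324), 42.81441879272461)
```

View pics/w1.png

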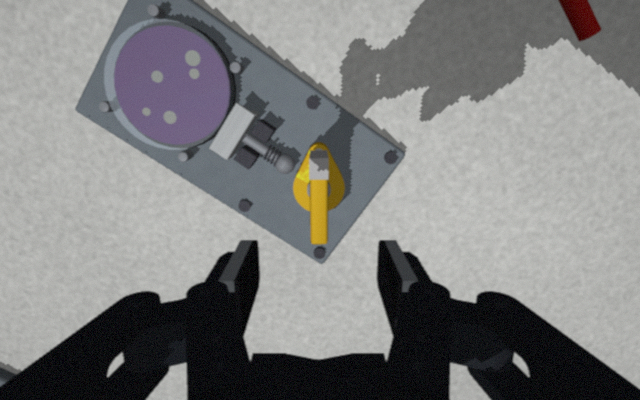

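The wrist view shows the bar upright at column 319, between the open jaws, with the white end at (318,160). The ball plunger is at (285,160) and the dish at (172,85). The refined axis is (0.4896,-0.1917) with bar yaw -0.824. Now I'll go down, grip and turn.

```bash
python3 - <<'E'
from plant import robot
import numpy as np,cv2
c=[0.4896,-0.1917]
robot.move_straight(c+[.10],vel=.1,attitude=[np.pi,0,-2.395])
hit=robot.move_straight(c+[.051],vel=.06,contact_N=8)
s=robot.sense();print(hit,s['t'],s['tcp_pos'],s['wrist_force'])
if not hit:
    robot.grip(0.0,50)
    s=robot.sense();print(s['t'],s['opening'],s['tcp_pos'],s['tcp_rot'],s['wrist_force'],s['torque'])
    q0=np.array(s['joint_pos'])
    for d in np.linspace(0,.96,9)[1:]:
        q=q0.copy();q[6]+=d;robot.move_joints(q)
        s=robot.sense();print(round(s['t'],2),s['tcp_rot'][2],np.round(s['wrist_force'],1),np.round(s['torque'],2))
        if np.linalg.norm(s['wrist_force'])>50: break
    print(s['tcp_pos'],s['opening'])
E
```

```text
False 4.075 [ 0.48988918 -0.19178999  0.0512344 ] [-0.26982048  0.60504835 -0.54907591]
4.5083 0.13275977412022366 [ 0.48944068 -0.19207446  0.05145657] [-3.14138083e+00 -2.67666318e-04 -2.39556347e+00] [-1.11788683 -0.17493411  5.83085873] [-0.13058079  0.34205811 -0.03423799]
4.76 -2.2776527563480014 [-1.   0.9  2.4] [0.03 0.01 0.11]
5.01 -2.1592616186977884 [-0.7  0.   1.1] [0.07 0.07 0.08]
5.26 -2.0400250874435804 [-0.5  0.4  1.6] [ 0.29 -0.04  0.07]
5.51 -1.9202622334324628 [0.5 1.3 1.5] [ 0.45 -0.07  0.06]
5.76 -1.8003297245452807 [0.4 2.8 2. ] [ 0.68 -0.21  0.11]
6.01 -1.6802505591583738 [0.9 3.4 1.5] [ 0.95 -0.23  0.09]
6.26 -1.560181450017522 [1.  5.3 2.8] [ 1.22 -0.22  0.12]
6.51 -1.4388631843605586 [0.4 5.2 2.4] [ 1.25 -0.23  0.14]
[ 0.48964145 -0.19116574  0.05146417] 0.13232338628268184
```

```bash
python3 - <<'E'
from plant import robot
import numpy as np,cv2
from h import *
robot.sleep(.2)
robot.grip(0.55)
robot.move_straight([0.4896,-0.1917,.16],vel=.1)
W_=robot.grab_frame("wrist"); cv2.imwrite("pics/w2.png",W_["image"][:,:,::-1])
W=cloud(W_);m=(W[...,2]>.06)&(W[...,2]<.075)&(W_["range_z"]>0)&(np.hypot(W[...,0]-.489,W[...,1]+.191)<.045)
print(m.sum(),cv2.minAreaRect(W[m][:,:2].astype(np.float32)))
robot.goto([.40,-.50,.25],[np.pi,0,-1.43])
f=robot.grab_frame("top"); cv2.imwrite("pics/top2.png",f["image"][:,:,::-1])
g=robot.grab_frame("scene");cv2.imwrite("pics/scene2.png",g["image"][:,:,::-1])
for a,r in((f,(370,490,130,300)),(g,(180,295,130,260))):
    try: analyse(a,r)
    except Exception as e: print(e)
s=robot.sense();print(s['t'],s['wrist_force'])
E
```

```text
1581 ((0.48940858244895935, -0.19099383056163788), (0.06030982732772827, 0.012012273073196411), 7.396832466125488)
dish 0.6170149445533752 -0.16979874670505524 r 0.042233023792505264 z 0.026010000545870045 1579 mean [ 0.61807756 -0.16901651  0.02604666]
bar rect ((0.4888112545013428, -0.19068458676338196), (0.06024692952632904, 0.012892897240817547), 7.844501972198486) z 0.06690866136112822 311
white [ 0.51145481 -0.18707688  0.06688765] 78 yellow [ 0.48120665 -0.19071089  0.06651014] 224
bar yaw 0.1290549671356131 dish yaw 0.16149267481297372 dist 0.12989381993728422
plate ((0.5605801343917847, -0.18084415793418884), (0.2354726642370224, 0.12112470716238022), 7.981637477874756)
plate yaw 0.13930588336409347 cam angle -0.010250916228480372
dish 0.6234092116355896 -0.16982369124889374 r 0.04252641275525093 z 0.026979711799472 1532 mean [ 0.62585452 -0.1680113   0.02676451]
bar rect ((0.4891781806945801, -0.19130176305770874), (0.06131194531917572, 0.012778807431459427), 7.672754764556885) z 0.06756511780480332 214
white [ 0.5132721  -0.1875292   0.06623112] 75 yellow [ 0.48211822 -0.19063724  0.06716067] 129
bar yaw 0.11748467358193768 dish yaw 0.15866330226901432 dist 0.1359385053474948
plate ((0.5602016448974609, -0.1812855452299118), (0.23672181367874146, 0.12097494304180145), 8.002095222473145)
plate yaw 0.13966287910325303 cam angle -0.02217820552131536
9.7833 [-0.2809186  -0.21595212 -0.29473938]
```

View pics/w2.png

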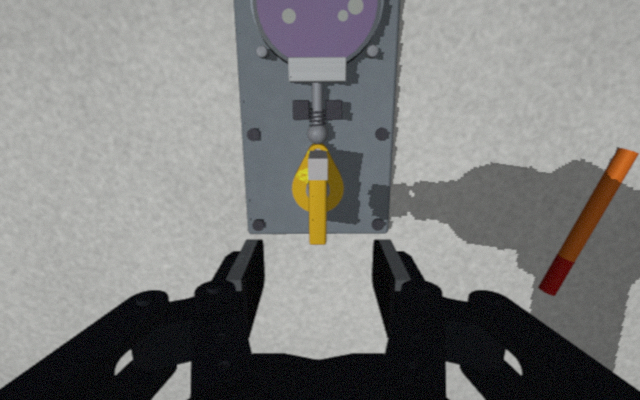

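View pics/top2.png

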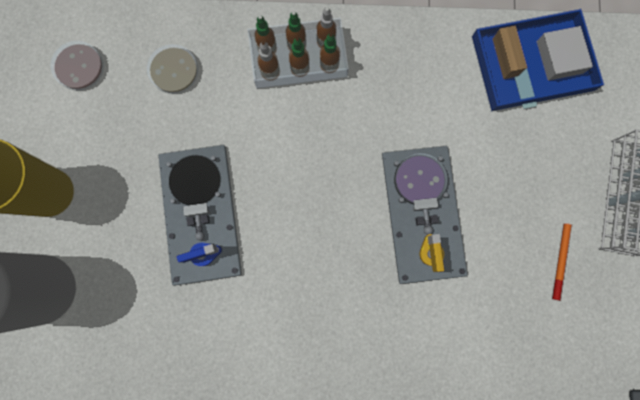

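The wrist view shows the nose at (318,148) squarely on the ball at (318,133). The keeper at (317,68) overlaps the dish rim, and the top view shows it moved out to (425,203). The blue cam hasn't moved. I'm handing the job in.

```bash
python3 -c "
from plant import robot
robot.close_job()"
```

```text
the job is handed in; nothing more can be done
```

The yellow cam is turned to its high point and released, and the keeper is out over the dish. I handed the job in with the arm parked clear; my last time reading was 9.8 s of the 32 s allowed.

- **What I did:** I gripped the yellow bar from above on its axis, at about (0.489, -0.191), and turned it about 0.96 rad anticlockwise using joint 7 only. Then I let go and backed off.
- **Cam angle:** After release it measured -0.01 rad (top camera) and -0.02 rad (scene camera), against the ±0.22 rad limit. The wrist view shows the nose squarely on the plunger ball.
- **Keeper:** It visibly overlaps the dish rim. I judged its travel from the pictures and did not measure it in mm.
- **Dish and blue cam:** The dish moved less than 1 mm by the same camera. The blue cam looks unchanged in the top view, and the arm never went near it.
- **Disagreements:** The top and scene cameras differ by about 6 mm on the dish centre. The line from cam to dish also reads 0.02 rad off the plate's edge. I used the plate's edge as the plunger direction, and both differences are small against the limits.

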